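Close the glue pot with its keyed lid

ROBOT

A 6-joint arm with a two-finger parallel gripper is mounted at the origin on the work surface; the furniture and walls round the work are solid. World frame = base frame: x ahead of the robot, y to its left, z up, the work surface at z = 0. Lengths are in m, angles in rad, forces in N, time in s.
With the tool pointing down it reaches from about 0.3 to 0.775 m from the base axis. Payload 14.6 kg.
Tool frame: the origin (TCP) lies at the very end of the fingers, on their centre line; the grasp point (between the pads) lies 19 mm behind it (manip.grip_depth is the distance from the TCP to the grasp point, in m); z points along the fingers, y is the line along which they close (so a half turn about z gives the same grasp; the last joint's range is limited). The gripper opens to 85 mm and grips with 20 to 120 N. Pads are 22 mm wide; open, the fingers measure 114 mm over their backs; the gripper's body (76 mm by 85 mm) begins 54 mm behind the grasp point. The pads swing forward as they close: fully open they stand 13 mm farther back than shut.
Start: joints at [-0.067, 0.3, 1.521, -0, 1.321, -0.067], TCP at [0.55, -0, 0.202] pointing down, gripper open.
Joint ranges: [-3.03, 3.03], [-0.79, 2.21], [0.23, 2.52], [-1.04, 4.18], [0, 3.07], [-2.55, 2.55]. Speed limits (rad/s): [2.22, 2.22, 2.57, 3.14, 3.14, 3.14].

INTERFACE

Orientations are given as a unit quaternion [w, x, y, z].
In Python, from cell import manip, vision, order gives the robot as it stands.
- The arm moves only by the tool arm_command, never from a script. Its argument "deltas" is a list of rows, each a list of 6 numbers: the shift along the tool's x, y, z in mm, then the turn, a rotation vector about the tool's x, y, z in degrees. In form: [[x, y, z, ax, ay, az], ...]. A call has exactly 10 rows; each row shifts and turns the commanded pose from where the row before left it, along the tool's axes as they then stand; what a row does not reach is not made up. A row lasts 1/10 s, in which the tool goes at most 50 mm and 8.59 degrees, less where a joint would pass 70% of its speed; a pose out of reach is approached as far as the arm can. A call is refused whole if a number of a shift passes 50 or a number of a turn 8.59, either way. A call with a gripper value outside its range is refused whole. "jaw" is the closure, from 0 (fully open) to 1 (shut), set as the call begins (left out, the last holds). The fingers move at their own pace and stop on an object; the grip force is fixed at half the most. Time passes only in rows, so rows that do not move let the fingers close, or fill a call up. It gives the time, the measured TCP pose, the force, the opening and the grip force at its end, in the units of the state.
- manip.sense(): the state, without advancing time (a new reading comes with each control period).
- vision.snapshot(name): name is "scene" or "side" or "wrist"; returns a dict with "img" (420x560x3 uint8, red, green, blue), "z_map" (420x560 float32, m along the optical axis (not along the pixel's ray), 0 where there is no reading), "fx", "fy", "cx", "cy" (pixels), "rvec" (rotation vector, rad) and "tvec" (3), from world to camera coordinates, as OpenCV has them. Camera axes: x right, y down, z forward; pixel columns grow to the right and rows downward; lengths in m; the calibration is good to about 2 mm. A picture is of the moment at which its call begins.
- order.close_job(): hands the job in; it is judged then, once.
The state is a dict: "t": time; "joint_pos": joint angles; "qd": joint speeds; "effort": joint torques, N m; "eef_pos": TCP position; "tcp_rot": TCP orientation; "ft_force": force on the tool from outside, world axes, zero at the start; "torque": the same for the moment, N m; "grip_width": finger opening in m; "gripper_force": force on a finger pad.
Only numpy, scipy, OpenCV 4.12 (cv2) and the standard library are available. Lean on these libraries where they do the work, as an engineer would, in place of code of your own. Each camera call takes 0.05 s, during which the arm holds its last target. There are 200 camera calls.

TASK

Put the lid on the green glue pot and turn it against the rim until the lugs under it find their notches, so that it drops fully home and sits flush on the rim; then let go. Do not shove the glue bottle, mallet, masking tape or brush about.

Things in the scene. Friction and masses are not known exactly. Their poses are not given: they have to be found in the camera images.
- lid_grip (a point): Grip centre of the loose wooden lid (about 300 g), on its axis. The dark bar handle, 90 mm long along this frame's x, 18 mm wide along y (grip it across y), 32 mm high, stands on a pale disc 114 mm across, 8 mm thick; z up. This point is 22 mm above the disc's top, 10 mm below the handle's top; at the start the lid stands upright on the bench and the point is 52 mm above it.
- lid_under (a point): Centre of the underside of the lid's disc, 30 mm below lid_grip, same axes. Below it a black round plug, 22 mm tall, 83 mm across, its lowest 10 mm tapering to 64 mm. Beside the plug, hidden under the disc, four equal lugs point along +x, -x, +y and -y: each 12 mm wide, reaching 47.5 mm from the axis and 9 mm down.
- pot_mouth (a point): Centre of the mouth of the green glue pot, level with its flat rim, 75 mm above the bench; z up. The pot is fixed to the bench. Outside 108 mm across, bore 86 mm: the plug has about 1.5 mm play all round, its taper leads it in. With its lugs on the rim the lid stands 9 mm proud, lid_grip 39 mm above this point; home, with the disc on the rim, 30 mm, and then it cannot turn.
- pot: The same pot; origin under its centre. Its rim has four equal notches, 90 degrees apart, about 19 mm wide (3.5 mm play each side of a lug), open to the bore. Which way they point cannot be told from this frame and changes each time. A turn of at most a quarter, either way, finds them (to about 4 degrees, 2 if the lid is held off-centre); there the lid falls 9 mm if let down or lightly pressed. All four positions are right.
- glue_bottle: white glue bottle with red nozzle, 51 mm across, 142 mm tall, loose bystander; origin under its centre
- mallet: small wooden mallet lying down, 225 mm long, head 88 mm wide, 46 mm high, loose bystander; origin under its centre
- masking_tape: roll of masking tape lying flat, 96 mm across, 25 mm high, loose bystander; origin under its centre
- bench_brush: wooden bench brush, 165 x 36 x 34 mm, loose bystander; origin under its centre, long side along y

How it is judged:
At the end, for the whole second after the job is handed in: The lid is home on the pot: its grip point is 25 to 33 mm above the pot's mouth (30 when flush, 39 when the lugs still ride on the rim), within 6 mm of the pot's axis, tilted less than 0.05 rad, and let go (z of lid_grip in the frame of pot_mouth between 0.025 and 0.033 m and horizontal distance between lid_grip and pot_mouth below 0.006 m and angle between lid_grip's own z axis and vertical below 0.05 rad); the robot touches nothing.
It fails at once if The glue bottle is moved more than 30 mm (distance of glue_bottle from where it was at the start of the episode above 0.03 m).
It fails at once if The mallet is moved more than 30 mm (distance of mallet from where it was at the start of the episode above 0.03 m).
It fails at once if The masking tape is moved more than 30 mm (distance of masking_tape from where it was at the start of the episode above 0.03 m).
It fails at once if The bench brush is moved more than 30 mm (distance of bench_brush from where it was at the start of the episode above 0.03 m).
It also fails if it takes over 72 s, if anything falls off the work surface, if the arm or the gripper's body presses on something with over 40 N, if the wrist force passes 120 N, or if a joint passes its speed limit or range.

## Working session

There is one attempt and no reset: what is moved stays moved. The work goes in short steps, Python scripts to look and compute and a tool call to move; the robot and the scene stay as the last step left them, time stands still between calls to the robot, and variables do not carry over. Pictures are saved under pics/ and viewed, at most 10 in all, crops included, and the job is handed in when it is done.

Besides the shell and the picture viewer there is one more tool, called after "Call:" as name(argument=value, ...), one argument or row to a line, values as JSON. arm_command: Moves the arm, as the interface text tells. Its arguments: {"type":"object","properties":{"deltas":{"type":"array"},"jaw":{"type":"number"}},"required":["deltas"]}

```bash
mkdir -p pics; ls; cat > h.py <<'E'
import numpy as np,cv2
from cell import manip,vision,order
def snap(n,f=None):
    s=vision.snapshot(n)
    if f: cv2.imwrite('pics/'+f,s['img'][:,:,::-1])
    return s
def pts(s):
    z=s['z_map'];v,u=np.mgrid[:z.shape[0],:z.shape[1]]
    P=np.stack([(u-s['cx'])/s['fx']*z,(v-s['cy'])/s['fy']*z,z],-1)
    R=cv2.Rodrigues(np.array(s['rvec'],float))[0]
    W=(P-np.array(s['tvec']).ravel())@R
    W[z==0]=np.nan
    return W
E
python3 - <<'E'
from h import *
for n in ['scene','side']:
    s=snap(n,n+'0.png');np.savez(n+'0.npz',**s)
print(manip.sense())
E
```

```text
pics
{'t': 0.1, 'joint_pos': array([-6.65657565e-02,  3.00398565e-01,  1.52150406e+00,  3.21917880e-05,
        1.32068190e+00, -6.65911901e-02]), 'qd': array([-6.73856543e-04, -1.86342567e-03, -3.96299480e-03,  6.96116013e-05,
        6.36742561e-04,  1.68536358e-03]), 'effort': array([ 5.41233840e-04, -5.44380498e+01, -3.62372375e+01, -1.11349805e-04,
        3.02289474e-03, -1.80062301e-05]), 'eef_pos': array([5.49772914e-01, 3.95915393e-05, 2.01993694e-01]), 'tcp_rot': array([-3.83502809e-04,  7.07100525e-01,  7.07112864e-01, -3.14838577e-04]), 'ft_force': array([0.71466198, 0.05650792, 0.08866417]), 'torque': array([-0.00600826, -0.03650089,  0.05405362]), 'gripper_force': 0.0, 'grip_width': 0.08537555720711665}
```

View pics/scene0.png

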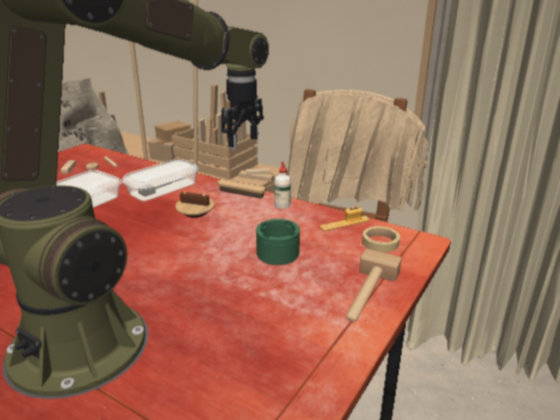

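View pics/side0.png

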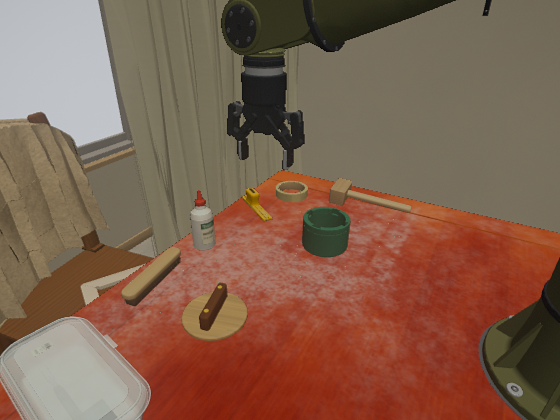

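The scene view shows the pot at about (278,240) and the lid at (195,203). In the side view the pot is at (326,230), the lid at (215,312), the bottle at (203,228) and the brush at (153,275). Next I'll measure them.

```bash
python3 - <<'E'
from h import *
for n in ['side','scene']:
    s=dict(np.load(n+'0.npz'));W=pts(s);hsv=cv2.cvtColor(s['img'],cv2.COLOR_RGB2HSV)
    H,S,V=[hsv[...,i].astype(int) for i in range(3)]
    x,y,z=[W[...,i] for i in range(3)]
    print(n,'valid',np.isfinite(z).mean())
    g=(H>55)&(H<95)&(S>80)&(z>.066)&(z<.085)&(x>.2)&(x<.9)
    p=np.c_[x[g],y[g]].astype(np.float32); print('pot rim',len(p),cv2.minEnclosingCircle(p),np.median(z[g]))
    box=(slice(280,345),slice(175,255)) if n=='side' else (slice(185,220),slice(170,220))
    xb,yb,zb=x[box],y[box],z[box]
    m=(zb>.022)&(zb<.036)&(V[box]>90)
    p=np.c_[xb[m],yb[m]].astype(np.float32); print('disc',len(p),cv2.minEnclosingCircle(p),np.median(zb[m]))
    m=(zb>.054)&(zb<.07)
    p=np.c_[xb[m],yb[m]].astype(np.float32); print('handle',len(p),cv2.minAreaRect(p))
    # other things
    w=(z>.02)&(z<.3)&(x>.3)&(x<.95)&(abs(y)<.6)
    k,l,st,c=cv2.connectedComponentsWithStats(w.astype(np.uint8))
    for i in range(1,k):
        if st[i,4]>60:
            q=W[l==i];print(st[i,:4],np.nanmin(q,0).round(3),np.nanmax(q,0).round(3))
E
```

```text
side valid 0.9960246598639456
pot rim 241 ((0.4746144711971283, -0.14619123935699463), 0.0539940670132637) 0.07563108800674376
disc 1956 ((0.5431191921234131, 0.18251048028469086), 0.05730774998664856) 0.030517358944901297
handle 444 ((0.5432435274124146, 0.18326956033706665), (0.01769860088825226, 0.08946849405765533), 15.666436195373535)
[227 128  25  32] [ 0.583 -0.013  0.245] [0.624 0.015 0.3  ]
[278 137  27  33] [ 0.475 -0.011  0.245] [0.514 0.016 0.3  ]
[329 178  82  29] [ 0.336 -0.438  0.02 ] [ 0.556 -0.348  0.049]
[276 181  32  16] [ 0.62  -0.394  0.02 ] [ 0.715 -0.294  0.028]
[246 188  13  15] [ 0.709 -0.25   0.02 ] [ 0.755 -0.212  0.046]
[190 190  25  55] [ 0.696 -0.023  0.02 ] [0.744 0.02  0.143]
[302 207  49  45] [ 0.422 -0.202  0.02 ] [ 0.53  -0.092  0.078]
[121 247  60  53] [0.698 0.068 0.022] [0.748 0.23  0.037]
[182 283  66  58] [0.487 0.127 0.022] [0.6   0.24  0.066]
[  0 316 151 104] [0.5   0.312 0.021] [0.744 0.461 0.066]
scene valid 0.9958418367346938
pot rim 388 ((0.5622226595878601, -0.10253167152404785), 0.1565832644701004) 0.07326789365669047
disc 394 ((0.5785498023033142, 0.22996027767658234), 0.11947818100452423) 0.03128043213105756
handle 152 ((0.5412302613258362, 0.17897307872772217), (0.024505553767085075, 0.09151303023099899), 17.264955520629883)
[248 117  16  22] [ 0.583 -0.015  0.246] [0.624 0.014 0.3  ]
[221 127  17  22] [ 0.474 -0.015  0.246] [0.512 0.013 0.3  ]
[ 56 159 143  44] [0.376 0.31  0.02 ] [0.741 0.6   0.067]
[274 161  17  42] [ 0.694 -0.035  0.02 ] [0.74  0.013 0.143]
[218 179  48  15] [0.697 0.063 0.02 ] [0.749 0.229 0.039]
[175 191  40  24] [0.485 0.122 0.02 ] [0.595 0.238 0.065]
[345 206  17  14] [ 0.707 -0.255  0.02 ] [ 0.758 -0.217  0.048]
[256 218  44  42] [ 0.42  -0.203  0.02 ] [ 0.531 -0.095  0.08 ]
[363 226  37  21] [ 0.617 -0.392  0.02 ] [ 0.719 -0.298  0.03 ]
[347 248  54  67] [ 0.335 -0.44   0.02 ] [ 0.555 -0.351  0.05 ]
```

Call:
arm_command(
  deltas=[
    [15, 0, 0, 0, 0, 0],
    [25, -1, 0, 0, 0, 0],
    [25, -1, 0, 0, 0, 0],
    [25, -1, 0, 0, 0, 0],
    [25, -1, 0, 0, 0, 0],
    [25, -1, 0, 0, 0, 0],
    [25, -1, 0, 0, 0, 0],
    [18, -1, 0, 0, 0, 0],
    [0, 0, 0, 0, 0, -7.9],
    [0, 0, 0, 0, 0, -7.8],
  ],
  jaw=0,
)

```text
t: 1.1
eef_pos: [0.5425, 0.1844, 0.2021]
tcp_rot: [-0.0, 0.601, 0.799, -0.0]
ft_force: [-0.8, -0.1, 0.9]
grip_width: 0.0855
gripper_force: 0.0
```

```bash
cat >> h.py <<'E'
from scipy.spatial.transform import Rotation as Ro
def pose():
    s=manip.sense();q=s['tcp_rot'];R=Ro.from_quat([q[1],q[2],q[3],q[0]]).as_matrix()
    print('t',s['t'],'p',s['eef_pos'].round(4),'yaw of tool y',np.degrees(np.arctan2(R[1,1],R[0,1])).round(2),'z',R[:,2].round(4),'F',s['ft_force'].round(1),'T',s['torque'].round(2),'w',s['grip_width'],s['gripper_force'],'q6',s['joint_pos'][5])
    return s['eef_pos'],R
E
python3 - <<'E'
from h import *
p,R=pose()
s=snap('wrist','w1.png');W=pts(s)
x,y,z=[W[...,i] for i in range(3)]
near=np.hypot(x-.543,y-.183)<.08
m=near&(z>.055)&(z<.07);q=np.c_[x[m],y[m]].astype(np.float32);print(len(q),cv2.minAreaRect(q),np.median(z[m]))
m=near&(z>.024)&(z<.036);q=np.c_[x[m],y[m]].astype(np.float32);print(len(q),cv2.minEnclosingCircle(q))
E
```

```text
t 1.1 p [0.5425 0.1844 0.2021] yaw of tool y 16.08 z [-7.e-04 -1.e-04 -1.e+00] F [-0.8 -0.1  0.9] T [-0.   -0.05  0.01] w 0.08549377654174996 0.0 q6 -0.016992387493468573
1554 ((0.5429050326347351, 0.18092161417007446), (0.017764758318662643, 0.08774539828300476), 15.655319213867188) 0.06190466422343226
6698 ((0.542846143245697, 0.1800997108221054), 0.05703584477305412)
```

View pics/w1.png

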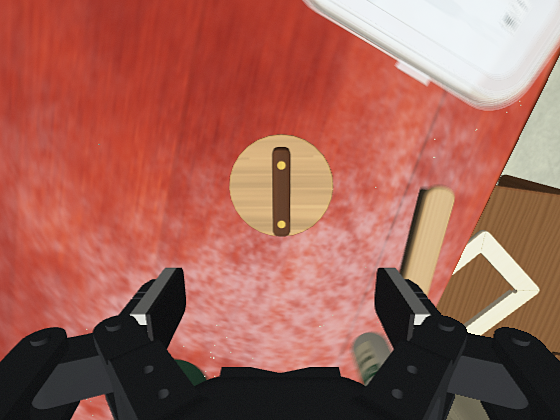

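The wrist view shows the lid centred at (281,185) with its handle lined up with the tool x axis. The path down is clear, so I'll descend and then grip.

Call:
arm_command(
  deltas=[
    [-2, 0, 15, 0, 0, 0],
    [0, 0, 25, 0, 0, 0],
    [0, 0, 25, 0, 0, 0],
    [0, 0, 25, 0, 0, 0],
    [0, 0, 25, 0, 0, 0],
    [0, 0, 20, 0, 0, 0],
    [0, 0, 15, 0, 0, 0],
    [0, 0, 10, 0, 0, 0],
    [0, 0, 7, 0, 0, 0],
    [0, 0, 0, 0, 0, 0],
  ],
)

```text
t: 2.15
eef_pos: [0.5433, 0.1811, 0.035]
tcp_rot: [-0.0, 0.604, 0.797, -0.0]
ft_force: [-0.3, 0.1, 0.2]
grip_width: 0.0854
gripper_force: 0.0
```

Call:
arm_command(
  deltas=[
    [0, 0, 0, 0, 0, 0],
    [0, 0, 0, 0, 0, 0],
    [0, 0, 0, 0, 0, 0],
    [0, 0, 0, 0, 0, 0],
    [0, 0, 0, 0, 0, 0],
    [0, 0, 0, 0, 0, 0],
    [0, 0, 0, 0, 0, 0],
    [0, 0, 0, 0, 0, 0],
    [0, 0, 0, 0, 0, 0],
    [0, 0, 0, 0, 0, 0],
  ],
  jaw=1,
)

```text
t: 3.15
eef_pos: [0.5435, 0.1811, 0.0355]
tcp_rot: [-0.0, 0.604, 0.797, -0.0]
ft_force: [-0.5, 0.1, -0.2]
grip_width: -0.0001
gripper_force: 0.0
```

```bash
python3 - <<'E'
from h import *
pose()
a=snap('side')['img'][150:400,100:400];b=snap('wrist')['img']
cv2.imwrite('pics/c2.png',np.hstack([cv2.resize(a,(400,333)),cv2.resize(b,(400,333))])[:,:,::-1])
E
```

```text
t 3.15 p [0.5435 0.1811 0.0355] yaw of tool y 15.7 z [-0. -0. -1.] F [-0.5  0.1 -0.2] T [ 0.07 -0.03 -0.02] w -0.00012072275511631307 0.0 q6 -0.016363896559595102
```

View pics/c2.png

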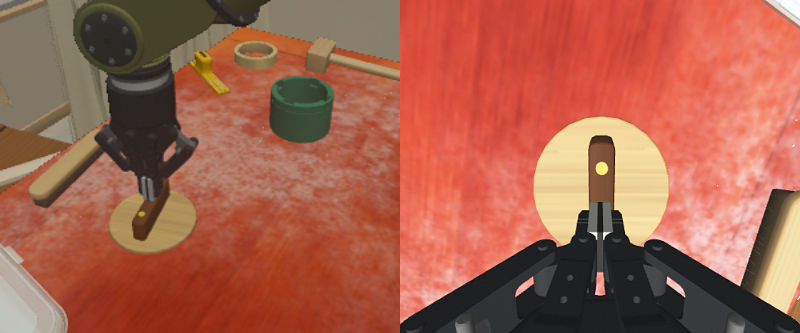

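```bash
python3 - <<'E'
from h import *
print(manip.grip_depth,[a for a in dir(manip) if a[0]!='_'])
for n in ['side','scene']:
    s=dict(np.load(n+'0.npz'));W=pts(s);m=(abs(W[...,0]-.55)<.09)&(abs(W[...,1])<.06)&(W[...,2]>.12)
    z=W[m];print('start',n,np.sort(z[:,2])[:20:4].round(3))
s=snap('side');W=pts(s);hsv=cv2.cvtColor(s['img'],cv2.COLOR_RGB2HSV)
m=(np.hypot(W[...,0]-.543,W[...,1]-.181)<.06)
for lo in np.arange(.024,.14,.008):
    k=m&(W[...,2]>lo)&(W[...,2]<=lo+.008);q=W[k]
    if len(q): print(lo.round(3),len(q),q.min(0).round(3),q.max(0).round(3),s['img'][k].mean(0).round())
W=pts(snap('wrist'));k=(np.hypot(W[...,0]-.543,W[...,1]-.181)<.06)&(W[...,2]>.024)&(W[...,2]<.036)
print(cv2.minEnclosingCircle(W[k][:,:2].astype(np.float32)))
E
```

```text
0.0187 ['IKError', 'grip_depth', 'sense']
start side [0.245 0.246 0.246 0.247 0.247]
start scene [0.246 0.247 0.247 0.248 0.249]
0.024 1818 [0.487 0.126 0.024] [0.599 0.24  0.032] [172. 140.  88.]
0.032 143 [0.49  0.132 0.032] [0.596 0.233 0.04 ] [138. 107.  66.]
0.04 107 [0.524 0.141 0.04 ] [0.547 0.227 0.048] [72. 42. 26.]
0.048 107 [0.525 0.143 0.048] [0.546 0.226 0.056] [76. 45. 27.]
0.056 280 [0.525 0.139 0.056] [0.555 0.227 0.064] [99. 63. 36.]
0.064 26 [0.531 0.183 0.064] [0.547 0.218 0.072] [106.  90.  71.]
0.072 63 [0.528 0.172 0.072] [0.554 0.195 0.08 ] [80. 70. 65.]
0.08 68 [0.529 0.172 0.08 ] [0.554 0.194 0.088] [73. 63. 59.]
0.088 69 [0.528 0.173 0.088] [0.555 0.194 0.096] [76. 66. 62.]
0.096 60 [0.528 0.176 0.096] [0.554 0.194 0.104] [83. 74. 71.]
0.104 74 [0.512 0.183 0.104] [0.568 0.201 0.112] [54. 41. 39.]
0.112 192 [0.506 0.166 0.112] [0.58  0.204 0.12 ] [53. 42. 39.]
0.12 199 [0.5   0.166 0.12 ] [0.584 0.205 0.128] [54. 42. 40.]
0.128 186 [0.495 0.166 0.128] [0.586 0.207 0.136] [53. 41. 38.]
0.136 212 [0.489 0.172 0.136] [0.593 0.208 0.144] [50. 41. 39.]
((0.5430523157119751, 0.18006183207035065), 0.05718550831079483)
```

The real fingertips sit about 30 mm above the reported TCP: the shut tips measure z≈0.066, with 0.0355 reported. They therefore closed just above the handle, and the lid hasn't moved. I'll open, go 30 mm lower and grip again.

Call:
arm_command(
  deltas=[
    [0, 0, 0, 0, 0, 0],
    [0, 0, 0, 0, 0, 0],
    [0, 0, 0, 0, 0, 0],
    [0, 0, 0, 0, 0, 0],
    [0, 0, 0, 0, 0, 0],
    [0, 0, 0, 0, 0, 0],
    [0, 0, 10, 0, 0, 0],
    [0, 0, 10, 0, 0, 0],
    [0, 0, 10, 0, 0, 0],
    [0, 0, 0, 0, 0, 0],
  ],
  jaw=0,
)

```text
t: 4.35
eef_pos: [0.5425, 0.1808, 0.0034]
tcp_rot: [-0.001, 0.604, 0.797, -0.001]
ft_force: [0.7, 0.0, -0.2]
grip_width: 0.0854
gripper_force: 0.0
```

Call:
arm_command(
  deltas=[
    [0, 0, 0, 0, 0, 0],
    [0, 0, 0, 0, 0, 0],
    [0, 0, 0, 0, 0, 0],
    [0, 0, 0, 0, 0, 0],
    [0, 0, 0, 0, 0, 0],
    [0, 0, 0, 0, 0, 0],
    [0, 0, 0, 0, 0, 0],
    [0, 0, 0, 0, 0, 0],
    [0, 0, 0, 0, 0, 0],
    [0, 0, 0, 0, 0, 0],
  ],
  jaw=1,
)

```text
t: 5.35
eef_pos: [0.5437, 0.1811, 0.0058]
tcp_rot: [0.0, 0.604, 0.797, 0.0]
ft_force: [0.9, 0.1, 4.9]
grip_width: 0.0171
gripper_force: 61.5
```

Gripped: 17 mm opening, 61 N. I'll lift, and meanwhile fit the rim and notch directions from the saved views.

Call:
arm_command(
  deltas=[
    [0, 0, -5, 0, 0, 0],
    [0, 0, -10, 0, 0, 0],
    [0, 0, -15, 0, 0, 0],
    [0, 0, -15, 0, 0, 0],
    [0, 0, -15, 0, 0, 0],
    [0, 0, -15, 0, 0, 0],
    [0, 0, -15, 0, 0, 0],
    [0, 0, -15, 0, 0, 0],
    [0, 0, -10, 0, 0, 0],
    [0, 0, 0, 0, 0, 0],
  ],
)

```text
t: 6.35
eef_pos: [0.5441, 0.1813, 0.1222]
tcp_rot: [0.001, 0.604, 0.797, 0.001]
ft_force: [-0.5, 0.3, -1.9]
grip_width: 0.0171
gripper_force: 60.4
```

```bash
python3 - <<'E'
from h import *
from scipy.optimize import least_squares
pose()
for n in ['side','scene']:
    s=dict(np.load(n+'0.npz'));W=pts(s);hsv=cv2.cvtColor(s['img'],cv2.COLOR_RGB2HSV)
    x,y,z=[W[...,i] for i in range(3)]
    g=(np.hypot(x-.475,y+.147)<.07)&(z>.072)&(z<.08)
    q=np.c_[x[g],y[g]]; c=np.array([.475,-.147])
    # centre: rim points fill the annulus 43..54
    def res(c):
        r=np.hypot(*(q-c).T);return np.maximum(r-.054,0)+np.maximum(.043-r,0)
    c=least_squares(res,c,diff_step=1e-3).x
    print(n,len(q),c.round(4),'box',(q.max(0)+q.min(0))/2,np.median(z[g]))
    r=np.hypot(*(q-c).T);a=np.degrees(np.arctan2(*(q-c).T[::-1]))%360
    k=(r>.043)&(r<.0475+.002)
    print('inner',np.histogram(a[k],72,(0,360))[0]);print('all',np.histogram(a,72,(0,360))[0])
s=dict(np.load('side0.npz'))
cv2.imwrite('pics/pot.png',cv2.resize(s['img'][195:265,290:365],None,fx=8,fy=8,interpolation=2)[:,:,::-1])
s=snap('wrist','w3.png')
W=pts(s);k=(np.hypot(W[...,0]-.543,W[...,1]-.181)<.07)&(W[...,2]>.13)&(W[...,2]<.15)
print(cv2.minEnclosingCircle(W[k][:,:2].astype(np.float32)),np.median(W[k][:,2]))
E
```

```text
t 6.35 p [0.5441 0.1813 0.1222] yaw of tool y 15.7 z [ 2.4e-03  7.0e-04 -1.0e+00] F [-0.5  0.3 -1.9] T [ 0.01 -0.03  0.01] w 0.017131328851462516 60.42855262756348 q6 -0.016412684217439858
side 386 [ 0.4756 -0.1468] box [ 0.47644481 -0.14711996] 0.07535768830008041
inner [0 4 1 1 3 3 3 3 3 2 3 2 3 3 2 0 0 0 0 2 2 3 2 3 3 3 2 4 3 2 4 1 4 0 1 0 0
 3 3 3 3 3 2 4 2 3 4 1 5 3 3 0 1 2 1 3 3 4 3 1 4 1 5 2 5 4 3 4 4 0 0 0]
all [ 3  4  2  4  4  5  6  5  5  8  6  6  7  8  5  3  4  4  6  6  8 10  8  8
  7  7  8 10  7  5  8  5  7  2  4  2  2  7  4  4  6  4  4  6  4  6  5  2
  7  5  5  2  5  5  3  6  6  8  6  4  5  4  7  6  6  7  5  7  6  3  4  3]
scene 346 [ 0.4753 -0.1487] box [ 0.47596223 -0.14866663] 0.07594675734340331
inner [0 2 2 3 6 3 5 2 5 4 3 3 4 2 2 0 1 0 1 2 1 2 4 1 2 0 3 2 4 2 1 3 3 0 0 0 0
 3 2 2 1 3 3 1 2 2 1 3 3 1 3 0 0 0 0 3 3 2 4 1 3 2 4 0 5 0 4 2 3 0 0 1]
all [ 3  6  6  5  7  4  6  5  7  7  3  4  7  5  4  3  3  3  3  4  3  3  6  4
  4  1  6  5  6  4  5  7  6  4  3  4  4  4  7  7  8  7  7  4  9  5  7 10
  6  4  7  5  3  2  4  3  6  4  7  4  3  4  5  2  5  2  7  3  7  2  3  3]
((0.5425286889076233, 0.1803189516067505), 0.05697355791926384) 0.1468417011104594
```

View pics/pot.png

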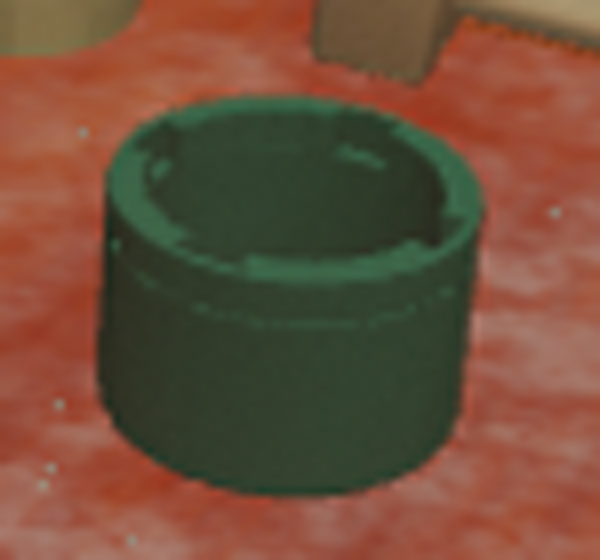

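The crop shows four notches in the rim, at crop pixels (160,140), (210,245), (430,240) and (390,140). The depth data put them at about -5° + 90k. The lid's lugs are at 15.7°, so the lid needs about -20.7° of yaw. I'll carry it over, set it on the rim part-turned, then turn the rest.

Call:
arm_command(
  deltas=[
    [-14, -7, 0, 0, 0, 0],
    [-28, -14.5, 0, 0, 0, 0],
    [-34, -17.6, 0, 0, 0, 0],
    [-36, -18.7, 0, 0, 0, 0],
    [-37, -19.2, 0, 0, 0, 0],
    [-37, -19.2, 0, 0, 0, 0],
    [-36, -18.7, 0, 0, 0, 0],
    [-34, -17.6, 0, 0, 0, 0],
    [-28, -14.5, 0, 0, 0, 0],
    [-14, -7.5, 0, 0, 0, 0],
  ],
)

```text
t: 7.4
eef_pos: [0.4738, -0.1502, 0.1197]
tcp_rot: [-0.001, 0.605, 0.796, -0.0]
ft_force: [0.2, 0.6, -3.1]
grip_width: 0.0169
gripper_force: 60.4
```

Call:
arm_command(
  deltas=[
    [0, 0, 0, 0, 0, 4.3],
    [0, 0, 0, 0, 0, 4.4],
    [0, 0, 5, 0, 0, 0],
    [0, 0, 5, 0, 0, 0],
    [0, 0, 5, 0, 0, 0],
    [0, 0, 5, 0, 0, 0],
    [0, 0, 0, 0, 0, 0],
    [0, 0, 0, 0, 0, 0],
    [0, 0, 0, 0, 0, 0],
    [0, 0, 0, 0, 0, 0],
  ],
)

```text
t: 8.4
eef_pos: [0.4755, -0.1476, 0.1007]
tcp_rot: [0.0, 0.663, 0.749, 0.0]
ft_force: [-0.3, -0.7, -2.1]
grip_width: 0.0168
gripper_force: 60.4
```

```bash
python3 - <<'E'
from h import *
p,R=pose()
for n in ['side','scene']:
    s=snap(n);W=pts(s);x,y,z=[W[...,i] for i in range(3)]
    n0=np.hypot(x-.4755,y+.1475)<.075
    k=n0&(z>.138-.015)&(z<.138-.0065) ; q=W[k]
    if n=='side': cv2.imwrite('pics/s4.png',cv2.resize(s['img'][130:270,250:410],None,fx=4,fy=4)[:,:,::-1])
    for lo in np.arange(.06,.15,.005):
        k=n0&(z>lo)&(z<=lo+.005)
        if k.sum()>10: print(n,lo.round(3),k.sum(),cv2.minEnclosingCircle(W[k][:,:2].astype(np.float32)))
E
```

```text
t 8.4 p [ 0.4755 -0.1476  0.1007] yaw of tool y 7.01 z [ 3.e-04 -1.e-04 -1.e+00] F [-0.3 -0.7 -2.1] T [-0.04 -0.    0.  ] w 0.016768460805538954 60.40354371070862 q6 -0.4968864052710425
side 0.06 111 ((0.4753986597061157, -0.14457938075065613), 0.05330290645360947)
side 0.065 115 ((0.4754434823989868, -0.14415889978408813), 0.05345160514116287)
side 0.07 164 ((0.4763190746307373, -0.14584554731845856), 0.05468008294701576)
side 0.075 170 ((0.47569575905799866, -0.14623254537582397), 0.054046936333179474)
side 0.095 15 ((0.4667537808418274, -0.1240072250366211), 0.02418278530240059)
side 0.1 21 ((0.47012200951576233, -0.12228456139564514), 0.029962139204144478)
side 0.105 31 ((0.4641910195350647, -0.11928902566432953), 0.0293347779661417)
side 0.115 39 ((0.4705016016960144, -0.13145187497138977), 0.05366998910903931)
side 0.12 228 ((0.47455495595932007, -0.14386528730392456), 0.05638027936220169)
side 0.125 523 ((0.47542503476142883, -0.1447969675064087), 0.055996526032686234)
side 0.13 28 ((0.4680565595626831, -0.12509633600711823), 0.02526308037340641)
side 0.135 35 ((0.473948329687
[... 568 characters left out ...]
117859, -0.16074542701244354), 0.02863716334104538)
scene 0.105 34 ((0.4534018635749817, -0.1617891788482666), 0.030897922813892365)
scene 0.115 20 ((0.4594811797142029, -0.168359637260437), 0.04861770197749138)
scene 0.12 135 ((0.47218164801597595, -0.14932265877723694), 0.05815896391868591)
scene 0.125 419 ((0.4721658527851105, -0.14995405077934265), 0.05678116902709007)
scene 0.13 49 ((0.47104281187057495, -0.15009233355522156), 0.04308079555630684)
scene 0.135 69 ((0.47185570001602173, -0.14948657155036926), 0.04384801164269447)
scene 0.14 63 ((0.47199732065200806, -0.14941026270389557), 0.04373178631067276)
scene 0.145 65 ((0.47132712602615356, -0.1499318927526474), 0.04311482608318329)
```

View pics/s4.png

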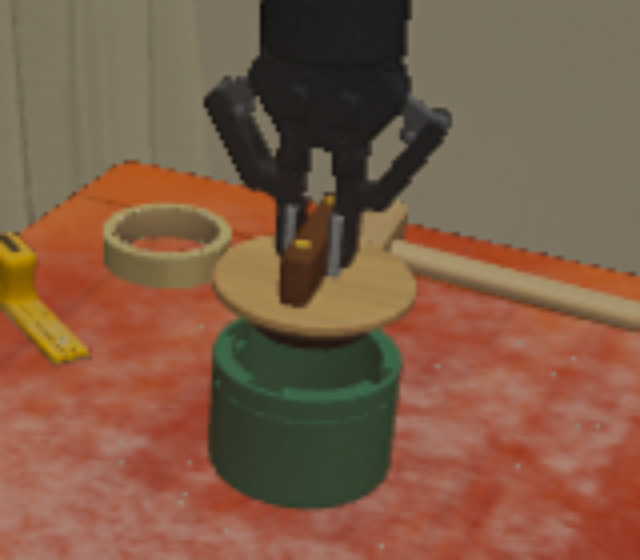

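The view shows the lid level, hanging over the mouth (crop 315,285 over 305,360) and centred within about 1.5 mm. I'll lower it to just above riding height.

Call:
arm_command(
  deltas=[
    [0, 1, 4, 0, 0, 0],
    [0, 0, 4, 0, 0, 0],
    [0, 0, 4, 0, 0, 0],
    [0, 0, 4, 0, 0, 0],
    [0, 0, 4, 0, 0, 0],
    [0, 0, 3, 0, 0, 0],
    [0, 0, 3, 0, 0, 0],
    [0, 0, 2, 0, 0, 0],
    [0, 0, 1, 0, 0, 0],
    [0, 0, 0, 0, 0, 0],
  ],
)

```text
t: 9.5
eef_pos: [0.4764, -0.1475, 0.0714]
tcp_rot: [-0.0, 0.663, 0.749, -0.0]
ft_force: [-0.9, -0.2, -1.8]
grip_width: 0.0167
gripper_force: 60.4
```

Call:
arm_command(
  deltas=[
    [0, 0, 1, 0, 0, 0],
    [0, 0, 1, 0, 0, 0],
    [0, 0, 1, 0, 0, 0],
    [0, 0, 1, 0, 0, 0],
    [0, 0, 0.5, 0, 0, 0],
    [0, 0, 0, 0, 0, 0],
    [0, 0, 0, 0, 0, 0],
    [0, 0, 0, 0, 0, 0],
    [0, 0, 0, 0, 0, 0],
    [0, 0, 0, 0, 0, 0],
  ],
)

```text
t: 10.5
eef_pos: [0.4766, -0.1475, 0.0676]
tcp_rot: [0.0, 0.663, 0.749, 0.0]
ft_force: [-3.1, 1.8, 7.8]
grip_width: 0.0172
gripper_force: 62.0
```

The lugs are on the rim at riding height with about 10 N. Now I'll turn toward the notches.

Call:
arm_command(
  deltas=[
    [0, -0.5, 0, 0, 0, 1.5],
    [0, 0, 0, 0, 0, 1.5],
    [0, 0, 0, 0, 0, 1.5],
    [0, 0, 0, 0, 0, 1.5],
    [0, 0, 0, 0, 0, 1.5],
    [0, 0, 0, 0, 0, 1.5],
    [0, 0, 0, 0, 0, 1.5],
    [0, 0, 0, 0, 0, 1.5],
    [0, 0, 0.5, 0, 0, 0],
    [0, 0, 0.5, 0, 0, 0],
  ],
)

```text
t: 11.5
eef_pos: [0.4758, -0.1475, 0.0657]
tcp_rot: [-0.0, 0.737, 0.676, -0.0]
ft_force: [0.5, -0.2, -2.1]
grip_width: 0.0168
gripper_force: 60.4
```

```bash
python3 -c "
from h import *
pose()"
```

```text
t 11.5 p [ 0.4758 -0.1475  0.0657] yaw of tool y -4.99 z [-5.e-04  2.e-04 -1.e+00] F [ 0.5 -0.2 -2.1] T [-0.02  0.03  0.01] w 0.01682684682830719 60.42989730834961 q6 -0.28709693708995465
```

The lid is free at z 0.0657 with no contact force, so the lugs are in the notches. I'll lower it the remaining ~8 mm.

Call:
arm_command(
  deltas=[
    [0, 0, 1, 0, 0, 0],
    [0, 0, 1, 0, 0, 0],
    [0, 0, 1, 0, 0, 0],
    [0, 0, 1, 0, 0, 0],
    [0, 0, 1, 0, 0, 0],
    [0, 0, 1, 0, 0, 0],
    [0, 0, 0.5, 0, 0, 0],
    [0, 0, 0.5, 0, 0, 0],
    [0, 0, 0, 0, 0, 0],
    [0, 0, 0, 0, 0, 0],
  ],
)

```text
t: 12.5
eef_pos: [0.4759, -0.1476, 0.059]
tcp_rot: [0.0, 0.737, 0.676, -0.0]
ft_force: [1.0, 0.4, -1.6]
grip_width: 0.017
gripper_force: 60.5
```

Call:
arm_command(
  deltas=[
    [0, 0, 0.5, 0, 0, 0],
    [0, 0, 0.5, 0, 0, 0],
    [0, 0, 0, 0, 0, 0],
    [0, 0, 0, 0, 0, 0],
    [0, 0, 0, 0, 0, 0],
    [0, 0, 0, 0, 0, 0],
    [0, 0, 0, 0, 0, 0],
    [0, 0, 0, 0, 0, 0],
    [0, 0, 0, 0, 0, 0],
    [0, 0, 0, 0, 0, 0],
  ],
)

```text
t: 13.5
eef_pos: [0.4761, -0.1476, 0.0587]
tcp_rot: [0.0, 0.737, 0.676, 0.0]
ft_force: [-3.4, 2.3, 8.2]
grip_width: 0.0169
gripper_force: 61.9
```

Call:
arm_command(
  deltas=[
    [0, 0, 0, 0, 0, 0],
    [0, 0, 0, 0, 0, 0],
    [0, 0, 0, 0, 0, 0],
    [0, 0, 0, 0, 0, 0],
    [0, 0, 0, 0, 0, 0],
    [0, 0, 0, 0, 0, 0],
    [0, 0, 0, 0, 0, 0],
    [0, 0, 0, 0, 0, 0],
    [0, 0, 0, 0, 0, 0],
    [0, 0, 0, 0, 0, 0],
  ],
  jaw=0,
)

```text
t: 14.5
eef_pos: [0.4759, -0.1476, 0.058]
tcp_rot: [-0.0, 0.737, 0.676, -0.0]
ft_force: [0.5, 1.3, 0.2]
grip_width: 0.085
gripper_force: 0.0
```

Call:
arm_command(
  deltas=[
    [0, 0, -5, 0, 0, 0],
    [0, 0, -10, 0, 0, 0],
    [0, 0, -15, 0, 0, 0],
    [0, 0, -20, 0, 0, 0],
    [0, 0, -20, 0, 0, 0],
    [0, 0, -20, 0, 0, 0],
    [0, 0, -20, 0, 0, 0],
    [0, 0, -10, 0, 0, 0],
    [0, 0, 0, 0, 0, 0],
    [0, 0, 0, 0, 0, 0],
  ],
)

```text
t: 15.5
eef_pos: [0.4757, -0.1475, 0.1775]
tcp_rot: [-0.0, 0.737, 0.676, -0.0]
ft_force: [0.1, -0.5, 0.0]
grip_width: 0.0856
gripper_force: 0.0
```

```bash
python3 - <<'E'
from h import *
pose()
for n in ['side','scene']:
    s=snap(n);W=pts(s);x,y,z=[W[...,i] for i in range(3)]
    n0=np.hypot(x-.4755,y+.1475)<.075
    if n=='side': cv2.imwrite('pics/s5.png',cv2.resize(s['img'][130:270,250:410],None,fx=4,fy=4)[:,:,::-1])
    k=n0&(z>.079)&(z<.096)&(s['img'][...,0]>100);q=W[k]
    print(n,cv2.minEnclosingCircle(q[:,:2].astype(np.float32)),'disc top',np.median(q[:,2]),'plane',np.linalg.lstsq(np.c_[q[:,:2],np.ones(len(q))],q[:,2],rcond=None)[0][:2])
E
```

```text
t 15.5 p [ 0.4757 -0.1475  0.1775] yaw of tool y -5.0 z [-5.e-04  2.e-04 -1.e+00] F [ 0.1 -0.5  0. ] T [-0.01 -0.02 -0.02] w 0.08555114918928006 0.0 q6 -0.2868819068792009
side ((0.4747872054576874, -0.1453229784965515), 0.05710838735103607) disc top 0.08362023097662719 plane [ 0.00557475 -0.01442999]
scene ((0.4748026728630066, -0.14832814037799835), 0.05862470716238022) disc top 0.0842717995185113 plane [0.0184145 0.0122572]
```

View pics/s5.png

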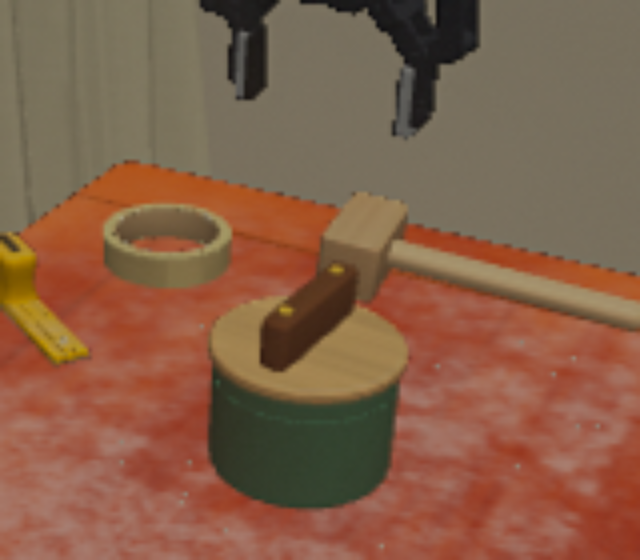

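The lid sits flush on the pot at crop pixel (310,345). The disc top measures 0.084 m, against 0.083 expected when home, and the fingers are well clear.

```bash
python3 -c "
from cell import order
print(order.close_job())"
```

```text
the job is handed in; nothing more can be done
None
```

The lid is home and flush on the green glue pot and let go, and the job is handed in at about 15.6 s; no verdict came back, and the bottle, mallet, tape and brush weren't touched.

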